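# Scoop dropped fittings out from under the bench shelf

## Task

A round screw cap and a flat cuvette holder have slid under the clear bench shelf. Take the flat steel scoop out of the rinse tray, slide its blade along the bench in under the shelf lip until it gently meets the stop rail behind the two parts so that both of them ride up onto the blade, draw it out, and set the scoop down flat in the rinse tray with both parts still lying in it, then let go. Do not touch the two parts with the gripper, do not ram the shelf or its rail (well under 40 N), and leave everything else on the bench and shelf where it stands.

Things in the scene. Friction and masses are not known exactly. Their poses are not given: they have to be found in the camera images.
- scoop_grip (a point): Flat stainless scoop (dustpan shape), 170 mm long, 166 mm wide, 0.35 kg. The point is on the axis of its upright grey grip, 60 mm above the scoop's underside; the grip is a straight bar 20 mm (along x) by 24 mm (along y), its top 95 mm above the underside. x points from the grip to the blade's cutting edge, z up. Pinch the grip across y, from above.
- scoop_blade (a point): Point on the blade's upper face (3 mm above the underside), on its middle line, 95 mm ahead of the grip's axis; axes as scoop_grip. Along x from the grip's axis: heel plate from -20 mm, back wall 14 mm high at 35 to 39 mm, flat blade to 126 mm, ramp thinning to the cutting edge at 150 mm. Side walls 14 mm high, 160 mm clear between them, run from 37 to 124 mm; the front is open.
- cap_mid (a point): Round black screw cap, 62 mm diameter, 18 mm high, about 70 g, lying flat on the bench under the shelf; the point is its centre (9 mm up). The scoop's cutting edge gets under it only while the blade runs on the bench; a light press of 1 to 4 N on the bench is enough, a hard one makes the blade drag and jerk.
- holder_mid (a point): Flat black rectangular cuvette holder, 62 x 40 x 14 mm, about 70 g, flat on the bench beside the cap under the shelf, its 62 mm side (x) within 0.3 rad of the shelf's depth; the point is its centre (7 mm up). The two centres are 68 to 75 mm apart; which part is left and which right varies.
- shelf_lip (a point): Clear plastic bench shelf fixed to the bench, open towards the robot, 380 mm wide, 170 mm deep. The point is the middle of the front lip's lower edge, 48 mm above the bench; the board's underside is 50 mm, its top 58 mm, the lip's top 60 mm above the bench. x points in under the shelf (level), y along the lip, z up. Side cheeks leave 364 mm clear width.
- shelf_bay (a point): Point on the bench under the shelf, 97 mm in from the lip, axes as shelf_lip. A straight aluminium stop rail 24 mm high runs along y across the bay behind the parts. Its front face is somewhere between 85 and 110 mm in from the lip, is not measured and must be felt: parts pushed against it ride up the scoop's ramp. Moving and lifting the parts takes about 1 to 5 N; the rail holds firm up to 80 N.
- tray_floor (a point): Shallow white plastic rinse tray fixed to the bench, outside 250 mm (x) by 230 mm (y), walls 4 mm thick, rim 14 mm above the bench. The point is the centre of its inner floor, 4 mm above the bench. At the start the scoop lies flat in it, blade roughly along the tray's +x.
- stopper_box: Bystander: small white box 50 x 44 x 34 mm under the shelf near its left (+y) end; origin at the centre of its underside.
- jar: Bystander: glass jar 48 mm diameter, 75 mm high, standing on the rear of the shelf; origin at the centre of its underside.
- reagent: Bystander: amber bottle 52 mm diameter, 110 mm high, standing on the rear of the shelf; origin at the centre of its underside.
- flask: Bystander: conical glass flask 84 mm diameter, 125 mm high, on the bench; origin at the centre of its underside.
- beaker: Bystander: glass beaker 64 mm diameter, 85 mm high, on the bench right of the shelf; origin at the centre of its underside.
- wash_bottle: Bystander: white bottle 68 mm diameter, 150 mm high, right of the tray; origin at the centre of its underside.
- tip_box: Bystander: grey box 90 x 120 x 57 mm, left of the robot; origin at the centre of its underside.
Mind the look-alikes: they are no part of the job. Leave any pink look-alike of the part that bears scoop_grip alone.

How it is judged:
On the way, in this order (a step that is already met when the one before it is completed fails the run):
1. both parts lie on the scoop's blade, the blade still in under the shelf lip (x of cap_mid in the frame of scoop_blade between -0.056 and 0.036 m and y of cap_mid in the frame of scoop_blade between -0.075 and 0.075 m and z of cap_mid in the frame of scoop_blade between 0.003 and 0.015 m and angle between each of cap_mid, holder_mid's own z axis and vertical below 0.2 rad and x of holder_mid in the frame of scoop_blade between -0.056 and 0.036 m and y of holder_mid in the frame of scoop_blade between -0.075 and 0.075 m and z of holder_mid in the frame of scoop_blade between 0.003 and 0.013 m and x of scoop_blade in the frame of shelf_lip above -0.03 m), for 0.1 s.
2. the scoop is lifted off the bench with both parts aboard (x of cap_mid in the frame of scoop_blade between -0.056 and 0.036 m and y of cap_mid in the frame of scoop_blade between -0.075 and 0.075 m and z of cap_mid in the frame of scoop_blade between 0.003 and 0.015 m and angle between each of cap_mid, holder_mid's own z axis and vertical below 0.2 rad and x of holder_mid in the frame of scoop_blade between -0.056 and 0.036 m and y of holder_mid in the frame of scoop_blade between -0.075 and 0.075 m and z of holder_mid in the frame of scoop_blade between 0.003 and 0.013 m and height (world z) of scoop_blade above 0.018 m), for 0.1 s.
At the end, for the whole second after the job is handed in: The scoop rests flat on the floor of the rinse tray (within 4 mm of the floor's height, tilt under 3 degrees, not lying on a rim), released and still, with the cap and the holder both lying flat on its blade: each part's centre between the scoop's walls and at least 19 mm behind the cutting edge (x of cap_mid in the frame of scoop_blade between -0.056 and 0.036 m and y of cap_mid in the frame of scoop_blade between -0.075 and 0.075 m and z of cap_mid in the frame of scoop_blade between 0.003 and 0.015 m and angle between each of cap_mid, holder_mid's own z axis and vertical below 0.2 rad and x of holder_mid in the frame of scoop_blade between -0.056 and 0.036 m and y of holder_mid in the frame of scoop_blade between -0.075 and 0.075 m and z of holder_mid in the frame of scoop_blade between 0.003 and 0.013 m and z of scoop_grip in the frame of tray_floor between 0.055 and 0.064 m and angle between scoop_grip's own z axis and vertical below 0.05 rad and x of scoop_blade in the frame of tray_floor between -0.12 and 0.12 m and y of scoop_blade in the frame of tray_floor between -0.11 and 0.11 m and linear speed of each of scoop, cap, holder below 0.02 m/s); the robot touches nothing.
It fails at once if the box under the shelf, the jar or the amber bottle is shifted by more than 25 mm or tipped over (distance of any of stopper_box, jar, reagent from where it was at the start of the episode above 0.025 m or angle between any of stopper_box, jar, reagent's own z axis and vertical above 0.4 rad).
It fails at once if the flask, beaker, wash bottle or tip box is shifted by more than 25 mm or tipped over (distance of any of flask, beaker, wash_bottle, tip_box from where it was at the start of the episode above 0.025 m or angle between any of flask, beaker, wash_bottle, tip_box's own z axis and vertical above 0.4 rad).
It fails at once if the shelf or its rail is rammed with the scoop (over 40 N) (contact force between scoop and shelf above 40 N).
It fails at once if the gripper touches the cap or the holder (contact force between the fingers and cap above 0.5 N or contact force between the fingers and holder above 0.5 N).
It also fails if it takes over 67 s, if anything falls off the work surface, if the arm or the gripper's body presses on something with over 40 N, if the wrist force passes 120 N, or if a joint passes its speed limit or range.

## Robot

A 7-joint arm with a two-finger parallel gripper is mounted at the origin on the work surface. World frame = base frame: x ahead of the robot, y to its left, z up, the work surface at z = 0. Lengths are in m, angles in rad, forces in N, time in s.
With the tool pointing down it reaches from about 0.4 to 0.9 m from the base axis. Payload 5.5 kg.
Tool frame: the origin (TCP) lies between the finger pads; the fingertips stand ctrl.tcp_to_tips ahead of it and the grasp point (between the pads) is the TCP (ctrl.tcp_to_tips is the distance from the TCP to the fingertips, in m); z points along the fingers, y is the direction in which the jaws open and shut (so a half turn about z gives the same grasp; the last joint's range is limited). The gripper opens to 92 mm and grips with 3 to 60 N. Pads are 19 mm wide; open, the fingers measure 130 mm over their backs; the gripper's body (75 mm by 190 mm) begins 47 mm behind the grasp point.
Start: joints at [1.443, 0.501, -0.427, 1.55, 0.221, 1.138, -0.21], TCP at [0.248, -0.601, 0.246] pointing down, gripper open.
Joint ranges: [-2.88, 2.88], [-0.31, 2.03], [-1.54, 1.56], [0.2, 2.42], [-1.41, 4.55], [0.19, 2.02], [-2.57, 2.57]. Speed limits (rad/s): [2.57, 2.57, 3.14, 3.14, 3.14, 3.14, 3.14].

## Interface

Orientations are given as a unit quaternion [x, y, z, w].
In Python, from plant import ctrl gives the robot as it stands. The module is installed in compiled form; this text tells all that it offers.
- The arm moves only by the shell command python3 -m inch 'ROWS' [OPENING]. ROWS is JSON, a list of rows, each a list of 6 numbers: the shift along the tool's x, y, z in units of 40 mm (1.0 is 40 mm), then the turn, a rotation vector about the tool's x, y, z in units of 5 degrees (1.0 is 5 degrees). In form: [[dx, dy, dz, ax, ay, az], ...]. A call has exactly 8 rows; each row is the pose to reach, as a shift and turn from the pose commanded when the call began, along the tool's axes at that moment; what a row does not reach only later rows make up. A row lasts 1/12 s, in which the tool goes at most 41.7 mm and 7.16 degrees, less where a joint would pass 70% of its speed; a pose out of reach is approached as far as the arm can. A call with a gripper value outside its range is refused whole. OPENING is the finger opening in mm, from 0 to 91.8, set as the call begins (- or left out, the last holds). The fingers move at their own pace and stop on an object; the grip force is fixed at half the most. Time passes only in rows, so rows that repeat a pose let the fingers close, or fill a call up. It gives the time, the measured TCP pose, the force and the opening at its end, in the units of the state.
- ctrl.read_state(): the state, without advancing time (a new reading comes with each control period).
- ctrl.camera(name): name is "scene" or "top" or "wrist"; returns the picture (420x560x3 uint8, red, green, blue); there is no depth.
- ctrl.camera_params(name): a dict with "fx", "fy", "cx", "cy" (pixels), "camera_from_world" (4x4, takes a point from world to camera coordinates); the wrist camera has in their place "hand_eye" (4x4, takes a point from camera to tool coordinates, whose origin is the TCP and whose axes are the flange's). Camera axes: x right, y up, looking along -z (the intrinsics and any distortion apply to the point x, -y, -z); pixel columns grow to the right and rows downward; lengths in m; the calibration is good to about 2 mm. A picture is of the moment at which its call begins: read the wrist's pose just before it. camera_params takes no time and is no camera call.
- ctrl.sign_off(): hands the job in, once; it reports no verdict.
The state is a dict: "time": time; "joint_pos": joint angles; "dq": joint speeds; "joint_efforts": joint torques, N m; "tool_pos": TCP position; "tcp_rot": TCP orientation; "wrist_force": force on the tool from outside, world axes, zero at the start; "torque": the same for the moment, N m; "gripper_width": opening from 0.0 (shut) to 1.0 (fully open).
Only numpy, scipy, OpenCV 4.12 (cv2) and the standard library are available. Lean on these libraries where they do the work, as an engineer would, in place of code of your own. Each camera call takes 0.05 s, during which the arm holds its last target. There are 200 camera calls.

## Working session

There is one attempt and no reset: what is moved stays moved. The work goes in short steps, Python scripts to look and compute and a shell command to move; the robot and the scene stay as the last step left them, time stands still between calls to the robot, and variables do not carry over. Pictures are saved under pics/ and viewed, about 8 in all and at most 12, crops included, and the job is handed in when it is done.

```bash
mkdir -p pics
cat > h.py <<'E'
import numpy as np, cv2
from plant import ctrl
from scipy.spatial.transform import Rotation as R
def T_wc(name, st=None):
    p=ctrl.camera_params(name)
    if 'hand_eye' in p:
        st=st or ctrl.read_state(); T=np.eye(4); T[:3,:3]=R.from_quat(st['tcp_rot']).as_matrix(); T[:3,3]=st['tool_pos']
        return p, T@np.array(p['hand_eye'])
    return p, np.linalg.inv(np.array(p['camera_from_world']))
def ray(name,u,v,z,st=None):
    p,T=T_wc(name,st); d=T[:3,:3]@np.array([(u-p['cx'])/p['fx'],-(v-p['cy'])/p['fy'],-1]); o=T[:3,3]
    return o+d*(z-o[2])/d[2]
def proj(name,P,st=None):
    p,T=T_wc(name,st); c=np.linalg.inv(T)@np.append(P,1); return p['cx']+p['fx']*c[0]/-c[2], p['cy']-p['fy']*c[1]/-c[2]
def snap(name,f):
    im=ctrl.camera(name); cv2.imwrite('pics/'+f,im[:,:,::-1]); return im
E
python3 - <<'E'
from h import *
st=ctrl.read_state(); print(st, ctrl.tcp_to_tips)
for n in('scene','top'): snap(n,n+'1.png'); p=ctrl.camera_params(n); print(n,p)
print(ctrl.camera_params('wrist'))
E
```

```text
{'time': 0.0, 'joint_pos': array([ 1.44322468,  0.5018253 , -0.42677041,  1.55146508,  0.22079929,
        1.13828909, -0.21029082]), 'dq': array([-7.58632374e-04,  1.15048822e-03, -1.92312379e-03, -8.98669609e-04,
        1.17168641e-03,  4.71364768e-04, -9.87162968e-05]), 'joint_efforts': array([ 5.68534233e-04, -5.66606355e+01, -5.81600413e+00, -2.79113728e+01,
       -6.87473221e-02,  3.07670957e-02,  1.90628339e-04]), 'tool_pos': array([ 0.24727863, -0.6004039 ,  0.24468435]), 'tcp_rot': array([ 9.80967671e-01,  1.94168727e-01, -1.62167936e-04, -9.52705325e-04]), 'wrist_force': array([ 0.23639314,  0.43096233, -0.55298309]), 'torque': array([0.01717443, 0.03887242, 0.01238448]), 'gripper_width': 1.001472164352677} 0.019
scene {'fx': 386.46996543747804, 'fy': 386.46996543747804, 'cx': 278.3318316453962, 'cy': 208.8765102861824, 'camera_from_world': array([[ 0.17349581,  0.98482518, -0.0043099 , -0.05215055],
       [-0.75385818,  0.13562003,  0.64288805,  0.29482271],
       [ 0.63371685, -0.10828933,  0.76594803, -1.68996037],
       [ 0.        ,  0.        ,  0.        ,  1.        ]])}
top {'fx': 512.8749179667595, 'fy': 512.8749179667595, 'cx': 286.01642267611794, 'cy': 207.13145749920153, 'camera_from_world': array([[ 0.00480789, -0.99998513, -0.00257486, -0.01406445],
       [ 0.9735059 ,  0.00409189,  0.22862529, -0.49328532],
       [-0.22861135, -0.00360585,  0.97351109, -1.44162545],
       [ 0.        ,  0.        ,  0.        ,  1.        ]])}
{'fx': 304.564212147184, 'fy': 304.564212147184, 'cx': 281.201622783405, 'cy': 210.0311189489575, 'hand_eye': array([[ 6.53993365e-04,  9.66128850e-01,  2.58059330e-01,
         6.78213959e-02],
       [ 9.99998562e-01, -2.27977915e-04, -1.68076226e-03,
         1.07255406e-06],
       [-1.56500108e-03,  2.58060058e-01, -9.66127609e-01,
        -1.38866475e-01],
       [ 0.00000000e+00,  0.00000000e+00,  0.00000000e+00,
         1.00000000e+00]])}
```

View pics/top1.png

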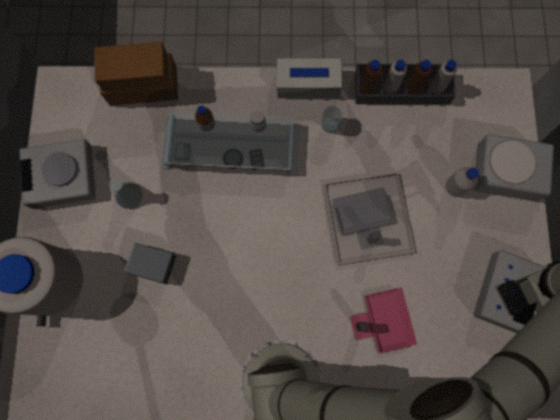

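View pics/scene1.png

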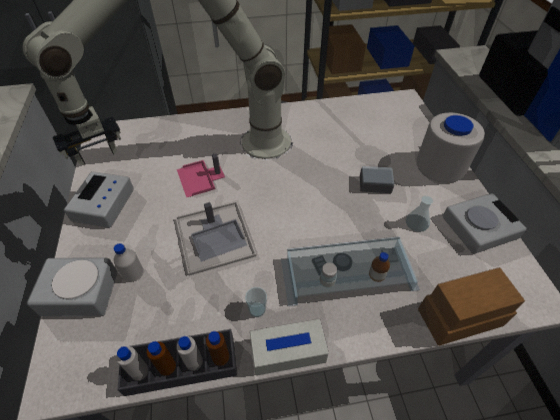

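Run:
```python
from h import *
im=cv2.imread('pics/top1.png'); c=im[95:280,150:426]
c=cv2.resize(c,None,fx=2.8,fy=2.8,interpolation=cv2.INTER_CUBIC); c=np.clip(c*1.7,0,255).astype('uint8'); cv2.imwrite('pics/c1.png',c)
for n,u,v,z in [('tray',369,219,.009),('griptop',375,237,.099),('cap',233,157,.018),('holder',257,158,.014),('lipL',164,170,.06),('lipR',293,174,.06),('box',182,152,.034),('beaker',335,120,0.08),('wash',465,180,.13)]: print(n,ray('top',u,v,z).round(3))
```

```text
tray [ 0.469 -0.261  0.009]
griptop [ 0.399 -0.261  0.099]
cap [0.66  0.152 0.018]
holder [0.658 0.078 0.014]
lipL [0.604 0.351 0.06 ]
lipR [ 0.594 -0.032  0.06 ]
box [0.67  0.306 0.034]
beaker [ 0.757 -0.157  0.08 ]
wash [ 0.557 -0.514  0.13 ]
```

View pics/c1.png

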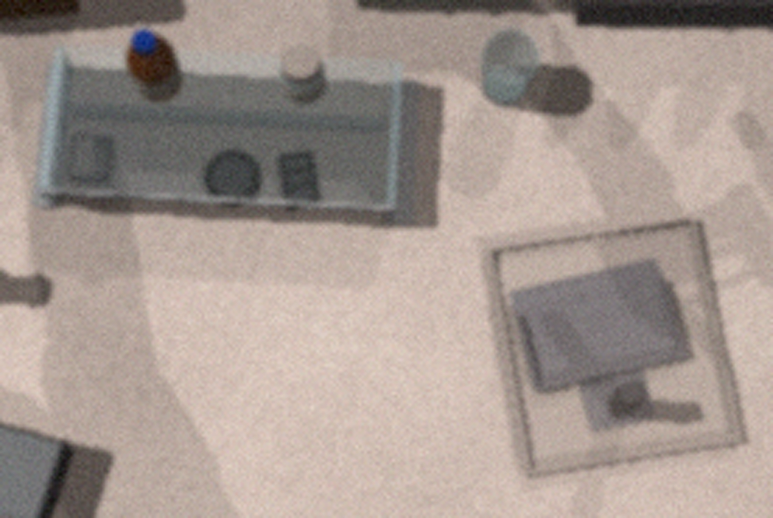

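Run:
```python
from h import *
C=lambda x,y:(150+x/2.8-.5+.5/2.8,95+y/2.8-.5+.5/2.8)
P={}
for n,x,y,z in [('t1',490,247,.014),('t2',700,222,.014),('t3',745,440,.014),('t4',530,474,.014),('fL',514,292,.005),('fR',652,260,.005),('bL',542,390,.018),('bR',692,355,.018),('grip',628,398,.099),('cap',233,174,.018),('hold',299,176,.014),('lipL',40,202,.06),('lipR',395,208,.06),('h1',277,155,.014),('h2',312,152,.014),('h3',319,197,.014),('h4',285,199,.014),('rail',75,108,.024),('railR',390,125,.024)]:
  P[n]=ray('top',*C(x,y),z); print(n,P[n].round(4))
a=lambda v:np.degrees(np.arctan2(v[1],v[0])).round(1)
print('tray',np.mean([P['t%d'%i] for i in (1,2,3,4)],0),a(P['t1']-P['t4']),a(P['t2']-P['t3']))
print('scoop y dir',a(P['fL']-P['fR']),a(P['bL']-P['bR']), np.linalg.norm(P['fL']-P['fR']),'axis',a((P['fL']+P['fR'])/2-(P['bL']+P['bR'])/2), a((P['fL']+P['fR'])/2-P['grip']))
print('lip y',a(P['lipL']-P['lipR']), 'mid',(P['lipL']+P['lipR'])/2)
s=ctrl.read_state();m=R.from_quat(s['tcp_rot']).as_matrix();print(m.round(3))
```

```text
t1 [ 0.5797 -0.1289  0.014 ]
t2 [ 0.609  -0.3582  0.014 ]
t3 [ 0.3698 -0.3946  0.014 ]
t4 [ 0.333  -0.1677  0.014 ]
fL [ 0.5317 -0.155   0.005 ]
fR [ 0.5683 -0.306   0.005 ]
bL [ 0.4216 -0.1817  0.018 ]
bR [ 0.4601 -0.342   0.018 ]
grip [ 0.3992 -0.2586  0.099 ]
cap [0.6606 0.1523 0.018 ]
hold [0.6599 0.0801 0.014 ]
lipL [0.6143 0.3516 0.06  ]
lipR [ 0.6091 -0.0253  0.06  ]
h1 [0.6842 0.1048 0.014 ]
h2 [0.6879 0.0662 0.014 ]
h3 [0.6358 0.0577 0.014 ]
h4 [0.6334 0.0949 0.014 ]
rail [0.7346 0.3285 0.024 ]
railR [ 0.716  -0.0198  0.024 ]
tray [ 0.47286474 -0.26235576  0.014     ] 8.9 8.6
scoop y dir 103.6 103.5 0.15536495748084284 axis 16.0 10.6
lip y 89.2 mid [0.61167808 0.16314512 0.06      ]
[[ 0.925  0.381 -0.001]
 [ 0.381 -0.925  0.002]
 [ 0.    -0.002 -1.   ]]
```

```bash
python3 -m inch '[[0.5,-0.5,0.05,0,0,0.2],[1.2,-1.2,0.1,0,0,0.5],[2,-2,0.2,0,0,0.8],[2.75,-2.7,0.3,0,0,1],[3.5,-3.35,0.4,0,0,1.2],[4.2,-4,0.5,0,0,1.5],[4.7,-4.5,0.6,0,0,1.7],[5,-4.8,0.6,0,0,1.8]]' 91.8
```

```text
time: 0.77
tool_pos: [0.3605, -0.3426, 0.2209]
tcp_rot: [0.993, 0.119, -0.0, -0.001]
wrist_force: [-0.3, 0.4, 0.3]
gripper_width: 0.999
```

```bash
python3 -m inch '[[0.3,-0.35,0.1,0,0,0],[0.7,-0.9,0.4,0,0,0],[1.1,-1.4,0.7,0,0,0],[1.3,-1.65,0.9,0,0,0],[1.4,-1.8,1,0,0,0],[1.4,-1.8,1,0,0,0],[1.4,-1.8,1,0,0,0],[1.4,-1.8,1,0,0,0]]'
python3 - <<'E'
from h import *
s=ctrl.read_state(); im=snap('wrist','w1.png'); print(s['tool_pos'],s['tcp_rot'],s['wrist_force'])
import pickle; pickle.dump(s,open('w1.pkl','wb')); print(proj('wrist',[.399,-.2586,.099],s))
E
```

```text
time: 1.43
tool_pos: [0.397, -0.2657, 0.1821]
tcp_rot: [0.993, 0.116, 0.0, 0.0]
wrist_force: [0.6, -0.1, 0.1]
gripper_width: 0.998
[ 0.39696358 -0.26569015  0.18211924] [9.93277702e-01 1.15754867e-01 1.10948860e-04 4.52931541e-04] [ 0.58517973 -0.13659117  0.11020181]
(np.float64(271.81433065141505), np.float64(216.402462559769))
```

View pics/w1.png

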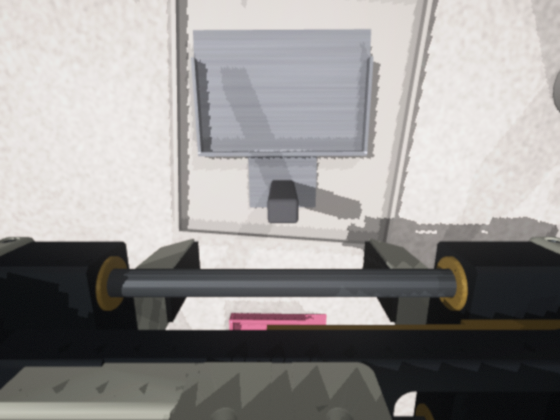

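Run:
```python
from h import *
import pickle; s=pickle.load(open('w1.pkl','rb'))
M=R.from_quat(s['tcp_rot']).as_matrix()
for n,u,v,z in [('grip',283,208.5,.099),('fL',194,31,.006),('fR',370,29,.006),('bL',200,152,.018),('bR',368,151,.018),('trayBL',180,231,.014),('trayBR',385,243,.014)]:
  P=ray('wrist',u,v,z,s); print(n,P.round(4),'tool',(M.T@(P-s['tool_pos'])*1000).round(1))
```

```text
grip [ 0.407  -0.2654  0.099 ] tool [ 9.8  2.  83.1]
fL [ 0.5296 -0.1523  0.006 ] tool [155.1 -80.  176.1]
fR [ 0.5688 -0.3103  0.006 ] tool [157.   82.7 176.2]
bL [ 0.4235 -0.1786  0.018 ] tool [ 45.8 -78.8 164.1]
bR [ 0.4623 -0.3385  0.018 ] tool [ 46.8  85.7 164.2]
trayBL [ 0.3364 -0.1705  0.014 ] tool [ -37.1 -106.7  168. ]
trayBR [ 0.3735 -0.3869  0.014 ] tool [-50.8 112.4 168.2]
```

```bash
python3 -m inch '[[0.1,0.03,0.3,0,0,0],[0.2,0.05,0.8,0,0,-0.1],[0.23,0.05,1.4,0,0,-0.1],[0.23,0.05,2,0,0,-0.1],[0.23,0.05,2.5,0,0,-0.1],[0.23,0.05,2.8,0,0,-0.1],[0.23,0.05,2.9,0,0,-0.1],[0.23,0.05,2.9,0,0,-0.1]]' && python3 -m inch '[[0,0,0,0,0,0],[0,0,0,0,0,0],[0,0,0,0,0,0],[0,0,0,0,0,0],[0,0,0,0,0,0],[0,0,0,0,0,0],[0,0,0,0,0,0],[0,0,0,0,0,0]]' 0
```

```text
time: 2.15
tool_pos: [0.4061, -0.2644, 0.0652]
tcp_rot: [0.993, 0.12, -0.0, -0.0]
wrist_force: [-0.0, -0.4, 1.2]
gripper_width: 0.997
time: 2.82
tool_pos: [0.4066, -0.2641, 0.0658]
tcp_rot: [0.993, 0.121, 0.0, 0.0]
wrist_force: [-0.1, 0.4, -0.3]
gripper_width: 0.464
```

```bash
python3 -m inch '[[0,0,0,0,0,0],[0,0,0,0,0,0],[0,0,0,0,0,0],[0,0,0,0,0,0],[0,0,0,0,0,0],[0,0,0,0,0,0],[0,0,0,0,0,0],[0,0,0,0,0,0]]' 0; python3 -m inch '[[0,0,0,0,0,0],[0,0,-0.1,0,0,0],[0,0,-0.3,0,0,0],[0,0,-0.6,0,0,0],[0,0,-0.9,0,0,0],[0,0,-1.2,0,0,0],[0,0,-1.4,0,0,0],[0,0,-1.5,0,0,0]]'
```

```text
time: 3.48
tool_pos: [0.4066, -0.2641, 0.0657]
tcp_rot: [0.993, 0.121, 0.0, 0.0]
wrist_force: [0.1, -1.0, -1.8]
gripper_width: 0.259
time: 4.15
tool_pos: [0.4075, -0.2647, 0.1278]
tcp_rot: [0.993, 0.121, 0.001, 0.001]
wrist_force: [-0.6, 0.3, -2.7]
gripper_width: 0.257
```

```bash
python3 -m inch '[[0.08,-0.3,0,0,0,0.2],[0.22,-0.9,0,0,0,0.5],[0.42,-1.7,0,0,0,1],[0.65,-2.6,0,0,0,1.5],[0.88,-3.5,0,0,0,2],[1.07,-4.2,0,0,0,2.5],[1.2,-4.7,0,0,0,2.9],[1.25,-4.9,0,0,0,2.9]]'; python3 -c "
from h import *
s=ctrl.read_state();print(s['tool_pos'],R.from_quat(s['tcp_rot']).as_matrix().round(4)[:,0])"
```

```text
time: 4.82
tool_pos: [0.408, -0.0583, 0.1262]
tcp_rot: [1.0, -0.004, 0.0, -0.0]
wrist_force: [-0.5, 0.4, -4.1]
gripper_width: 0.255
[ 0.40797022 -0.05830758  0.12615927] [ 1.0e+00 -7.4e-03  5.0e-04]
```

```bash
python3 -m inch '[[0,-0.3,0,0,0,0],[0,-0.9,0,0,0,0],[0,-1.7,0,0,0,0],[0,-2.6,0,0,0,0],[0,-3.4,0,0,0,0],[0,-4,0,0,0,0],[0,-4.3,0,0,0,0],[0,-4.4,0,0,0,0]]'
python3 - <<'E'
from h import *
s=ctrl.read_state(); im=snap('wrist','w2.png'); print(s['tool_pos'],R.from_quat(s['tcp_rot']).as_matrix().round(4)[:,0])
import pickle; pickle.dump(s,open('w2.pkl','wb'))
for P in ([.66,.152,.018],[.66,.08,.014],[.612,.163,.06]): print(proj('wrist',P,s))
E
```

```text
time: 5.48
tool_pos: [0.4103, 0.1165, 0.1261]
tcp_rot: [1.0, -0.003, 0.001, -0.001]
wrist_force: [0.5, -0.3, -4.2]
gripper_width: 0.258
[0.41029265 0.11650751 0.12614821] [ 1.     -0.0066  0.0011]
(np.float64(221.31021424586245), np.float64(-168.65122578092024))
(np.float64(334.3507263871544), np.float64(-163.62298647370517))
(np.float64(191.0870064711409), np.float64(-127.63030251785659))
```

View pics/w2.png

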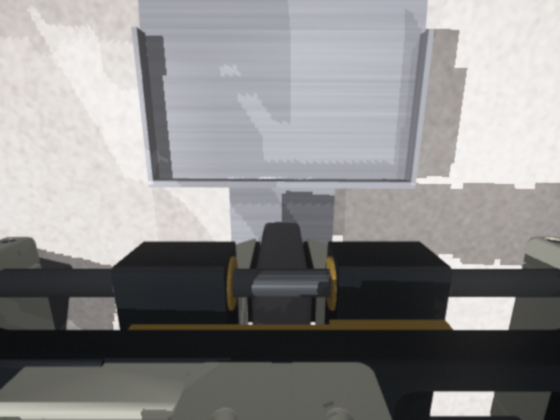

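Run:
```python
from h import *
for n,u,v,z in [('cap',343,261,.018),('holder',319,264,.014)]: print(n,ray('scene',u,v,z).round(4))
im=cv2.imread('pics/scene1.png'); c=im[230:305,275:425]; c=np.clip(cv2.resize(c,None,fx=5,fy=5,interpolation=cv2.INTER_CUBIC)*1.6,0,255).astype('uint8'); cv2.imwrite('pics/c2.png',c)
```

```text
cap [0.6617 0.1528 0.018 ]
holder [0.6567 0.0731 0.014 ]
```

View pics/c2.png

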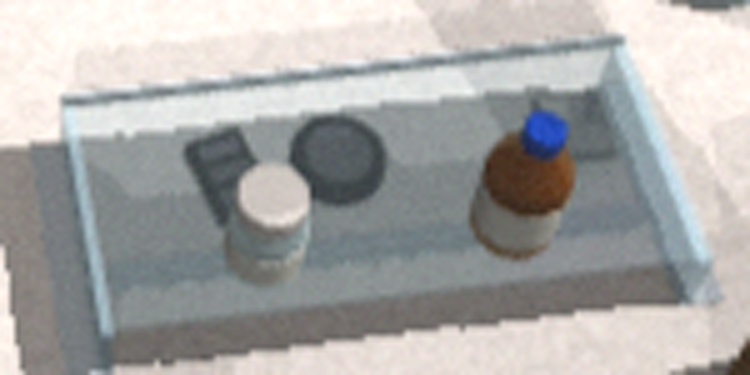

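```bash
python3 -m inch '[[0,-0.05,0.2,0,0,0.05],[0,-0.1,0.5,0,0,0.05],[0.05,-0.15,0.8,0,0,0.05],[0.1,-0.15,1,0,0,0.05],[0.2,-0.15,1.2,0,0,0.05],[0.3,-0.15,1.3,0,0,0.05],[0.4,-0.15,1.35,0,0,0.05],[0.5,-0.15,1.35,0,0,0.05]]'
```

```text
time: 6.2
tool_pos: [0.4305, 0.1195, 0.0714]
tcp_rot: [1.0, -0.008, -0.0, 0.0]
wrist_force: [-0.0, 1.0, -3.8]
gripper_width: 0.257
```

Run:
```python
from h import *
C=lambda x,y:(275+x/5-.4,230+y/5-.4)
a=ray('scene',*C(62,98),.06);b=ray('scene',*C(622,38),.06);print(a,b,np.degrees(np.arctan2(b[1]-a[1],b[0]-a[0])))
s=ctrl.read_state();print(s['tool_pos'],R.from_quat(s['tcp_rot']).as_matrix().round(4)[:,0],s['wrist_force'])
```

```text
[ 0.61114277 -0.02589043  0.06      ] [0.62973216 0.34895429 0.06      ] 87.16090059394797
[0.43046086 0.1195471  0.07135388] [ 9.999e-01 -1.570e-02 -6.000e-04] [-0.03235652  0.98717901 -3.84736324]
```

```bash
python3 -m inch '[[0,-0.05,0.03,0,0,0.05],[0,-0.1,0.07,0,0,0.15],[0,-0.15,0.11,0,0,0.25],[0,-0.2,0.15,0,0,0.25],[0,-0.22,0.18,0,0,0.25],[0,-0.22,0.2,0,0,0.25],[0,-0.22,0.22,0,0,0.25],[0,-0.22,0.22,0,0,0.25]]'; python3 -c "
from h import *
s=ctrl.read_state();print(s['tool_pos'],R.from_quat(s['tcp_rot']).as_matrix().round(4)[:,0],s['wrist_force'],s['torque'])"
```

```text
time: 6.87
tool_pos: [0.43, 0.1287, 0.0628]
tcp_rot: [1.0, -0.018, -0.0, 0.0]
wrist_force: [0.8, -1.1, -3.3]
gripper_width: 0.263
[0.42996691 0.12871053 0.06279087] [ 9.993e-01 -3.660e-02 -2.000e-04] [ 0.82611864 -1.09110662 -3.26870169] [0.04209103 0.12641379 0.002287  ]
```

```bash
python3 -m inch '[[0,0,0.01,0,0,0],[0,0,0.02,0,0,0],[0,0,0.03,0,0,0],[0,0,0.04,0,0,0],[0,0,0.05,0,0,0],[0,0,0.05,0,0,0],[0,0,0.05,0,0,0],[0,0,0.05,0,0,0]]'; python3 -c "
from h import *
s=ctrl.read_state();print(s['tool_pos'],s['wrist_force'],s['torque'])"
```

```text
time: 7.53
tool_pos: [0.4302, 0.1286, 0.0617]
tcp_rot: [1.0, -0.018, 0.0, 0.0]
wrist_force: [-3.5, -2.0, 8.8]
gripper_width: 0.268
[0.43022594 0.12864198 0.06167358] [-3.46719158 -2.02509059  8.80896587] [0.03672173 0.81018186 0.00488495]
```

```bash
python3 -m inch '[[0,0,-0.02,0,0,0],[0,0,-0.02,0,0,0],[0,0,-0.02,0,0,0],[0,0,-0.02,0,0,0],[0.02,0,-0.02,0,0,0],[0.04,0,-0.02,0,0,0],[0.07,0,-0.02,0,0,0],[0.1,0,-0.02,0,0,0]]'; python3 -c "
from h import *
s=ctrl.read_state();print(s['tool_pos'],s['wrist_force'],s['torque'])"
```

```text
time: 8.2
tool_pos: [0.4343, 0.1287, 0.0617]
tcp_rot: [1.0, -0.018, 0.0, -0.0]
wrist_force: [-0.1, 0.1, -1.6]
gripper_width: 0.257
[0.43428863 0.12869486 0.0616824 ] [-0.10710471  0.0550446  -1.60956165] [ 0.14561016  0.22857831 -0.01005923]
```

```bash
python3 -m inch '[[0.1,0,0,0,0,0],[0.25,0,0,0,0,0],[0.45,0,0,0,0,0],[0.65,0,0,0,0,0],[0.85,0,0,0,0,0],[1,0,0,0,0,0],[1.1,0,0,0,0,0],[1.2,0,0,0,0,0]]'
python3 - <<'E'
from h import *
s=ctrl.read_state();print(s['tool_pos'],s['wrist_force'],s['torque'],R.from_quat(s['tcp_rot']).as_matrix().round(4)[:,0])
im=snap('top','t2.png'); c=im[95:200,150:310,::-1]
cv2.imwrite('pics/c3.png',np.clip(cv2.resize(c,None,fx=5,fy=5,interpolation=cv2.INTER_CUBIC)*1.6,0,255).astype('uint8'))
E
```

```text
time: 8.87
tool_pos: [0.4819, 0.127, 0.0617]
tcp_rot: [1.0, -0.018, -0.001, 0.0]
wrist_force: [-4.0, 0.4, 2.8]
gripper_width: 0.259
[0.48191177 0.1269663  0.06169404] [-3.96893923  0.35557717  2.82150246] [ 0.25421936  0.50152    -0.01961886] [ 0.9993 -0.0368 -0.0013]
```

View pics/c3.png

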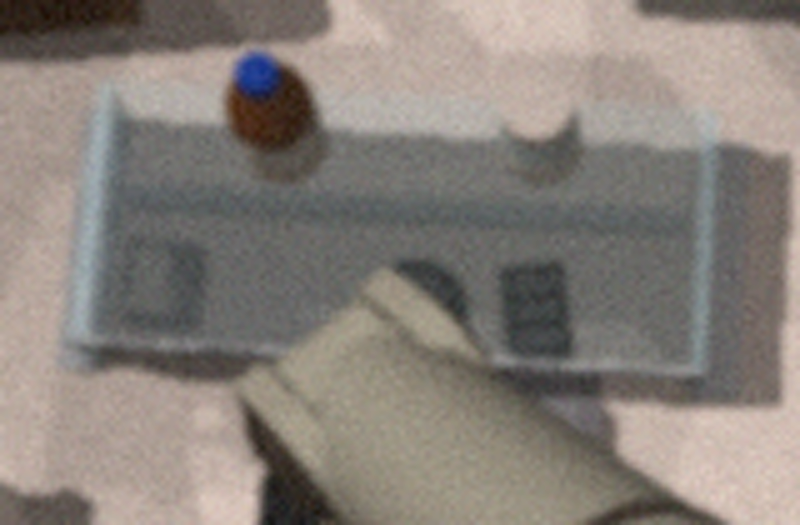

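```bash
python3 -m inch '[[0.1,0,-0.008,0,0,0],[0.22,0,-0.008,0,0,0],[0.34,0,-0.008,0,0,0],[0.46,0,-0.008,0,0,0],[0.58,0,-0.008,0,0,0],[0.7,0,-0.008,0,0,0],[0.8,0,-0.008,0,0,0],[0.9,0,-0.008,0,0,0]]'
python3 - <<'E'
from h import *
C=lambda x,y:(150+x/5-.4,95+y/5-.4)
for x,y in((500,202),(500,226),(200,195),(200,218)): print(ray('top',*C(x,y),.024))
s=ctrl.read_state();print(s['tool_pos'],s['wrist_force'],s['torque'],R.from_quat(s['tcp_rot']).as_matrix().round(4)[:,0])
E
```

```text
time: 9.58
tool_pos: [0.5184, 0.1254, 0.0619]
tcp_rot: [1.0, -0.018, -0.0, 0.0]
wrist_force: [-0.6, 0.4, -4.0]
gripper_width: 0.263
[0.7296929  0.10195725 0.024     ]
[0.71396731 0.10162629 0.024     ]
[0.73358734 0.28774943 0.024     ]
[0.71849228 0.28702762 0.024     ]
[0.51843654 0.12542789 0.0618999 ] [-0.61497992  0.38489246 -4.04617795] [0.08727358 0.38398828 0.03348113] [ 9.993e-01 -3.690e-02 -3.000e-04]
```

```bash
python3 -m inch '[[0,0,0.006,0,0,0],[0,0,0.012,0,0,0],[0.05,0,0.012,0,0,0],[0.1,0,0.012,0,0,0],[0.15,0,0.012,0,0,0],[0.2,0,0.012,0,0,0],[0.25,0,0.012,0,0,0],[0.3,0,0.012,0,0,0]]'
python3 - <<'E'
from h import *
s=ctrl.read_state();print(s['tool_pos'],s['wrist_force'],s['torque'],R.from_quat(s['tcp_rot']).as_matrix().round(4)[:,0])
im=snap('scene','s2.png'); c=im[225:305,275:425,::-1]
cv2.imwrite('pics/c4.png',np.clip(cv2.resize(c,None,fx=5,fy=5,interpolation=cv2.INTER_CUBIC)*1.6,0,255).astype('uint8'))
E
```

```text
time: 10.25
tool_pos: [0.53, 0.1253, 0.0617]
tcp_rot: [1.0, -0.018, -0.0, 0.0]
wrist_force: [-3.8, 0.5, 2.2]
gripper_width: 0.257
[0.52996975 0.1252791  0.06171358] [-3.8429947   0.54663     2.23249222] [0.11369093 0.84090577 0.00092199] [ 9.993e-01 -3.660e-02 -4.000e-04]
```

View pics/c4.png

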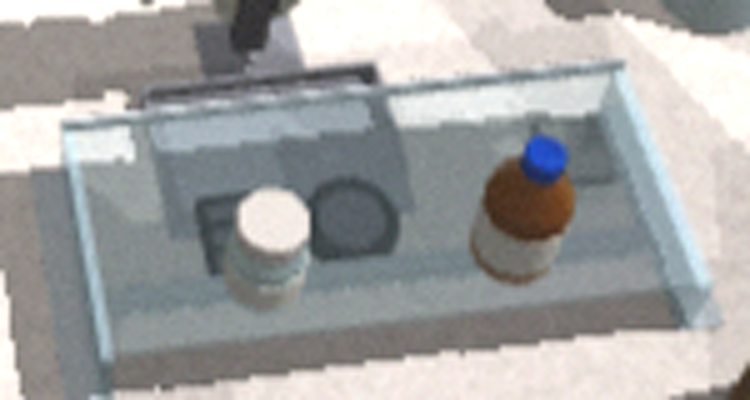

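```bash
python3 -m inch '[[0.06,0,-0.003,0,0,0],[0.12,0,-0.003,0,0,0],[0.18,0,-0.003,0,0,0],[0.24,0,-0.003,0,0,0],[0.3,0,-0.003,0,0,0],[0.36,0,-0.003,0,0,0],[0.42,0,-0.003,0,0,0],[0.48,0,-0.003,0,0,0]]'
```

```text
time: 10.97
tool_pos: [0.5493, 0.1244, 0.0617]
tcp_rot: [1.0, -0.018, -0.0, 0.0]
wrist_force: [-4.1, 0.1, 3.3]
gripper_width: 0.258
```

```bash
python3 -m inch '[[0.03,0,-0.003,0,0,0],[0.06,0,-0.003,0,0,0],[0.09,0,-0.003,0,0,0],[0.12,0,-0.003,0,0,0],[0.15,0,-0.003,0,0,0],[0.18,0,-0.003,0,0,0],[0.2,0,-0.003,0,0,0],[0.22,0,-0.003,0,0,0]]'
python3 - <<'E'
from h import *
s=ctrl.read_state();print(s['tool_pos'],s['wrist_force'])
E
```

```text
time: 11.63
tool_pos: [0.5581, 0.124, 0.0617]
tcp_rot: [1.0, -0.018, -0.0, 0.0]
wrist_force: [-3.5, 0.6, 1.2]
gripper_width: 0.259
[0.55808874 0.12401746 0.06173166] [-3.4665646   0.58529562  1.2459259 ]
```

Edge ≈ 0.708; no rail contact yet. Continuing in small feeds.

```bash
python3 -m inch '[[0.02,0,0,0,0,0],[0.04,0,0,0,0,0],[0.06,0,0,0,0,0],[0.08,0,0,0,0,0],[0.1,0,0,0,0,0],[0.1,0,0,0,0,0],[0.1,0,0,0,0,0],[0.1,0,0,0,0,0]]'
```

```text
time: 12.3
tool_pos: [0.5623, 0.1238, 0.0617]
tcp_rot: [1.0, -0.018, 0.0, -0.0]
wrist_force: [-1.3, -0.2, -1.7]
gripper_width: 0.264
```

```bash
python3 -m inch '[[0.02,0,0,0,0,0],[0.04,0,0,0,0,0],[0.06,0,0,0,0,0],[0.08,0,0,0,0,0],[0.1,0,0,0,0,0],[0.1,0,0,0,0,0],[0.1,0,0,0,0,0],[0.1,0,0,0,0,0]]'
```

```text
time: 12.97
tool_pos: [0.5666, 0.1237, 0.0618]
tcp_rot: [1.0, -0.018, 0.0, -0.0]
wrist_force: [-1.5, 0.0, -4.8]
gripper_width: 0.258
```

```bash
python3 -m inch '[[0.02,0,0.006,0,0,0],[0.04,0,0.006,0,0,0],[0.06,0,0.006,0,0,0],[0.08,0,0.006,0,0,0],[0.1,0,0.006,0,0,0],[0.1,0,0.006,0,0,0],[0.1,0,0.006,0,0,0],[0.1,0,0.006,0,0,0]]'
python3 - <<'E'
from h import *
s=ctrl.read_state();print(s['tool_pos'],s['wrist_force'])
im=snap('scene','s3.png'); c=im[225:305,275:425,::-1]
cv2.imwrite('pics/c5.png',np.clip(cv2.resize(c,None,fx=5,fy=5,interpolation=cv2.INTER_CUBIC)*1.6,0,255).astype('uint8'))
E
```

```text
time: 13.63
tool_pos: [0.5702, 0.1237, 0.0618]
tcp_rot: [1.0, -0.018, 0.0, -0.0]
wrist_force: [-4.1, 0.9, 2.9]
gripper_width: 0.26
[0.57020535 0.12374854 0.06177003] [-4.09110531  0.8795818   2.86506187]
```

View pics/c5.png

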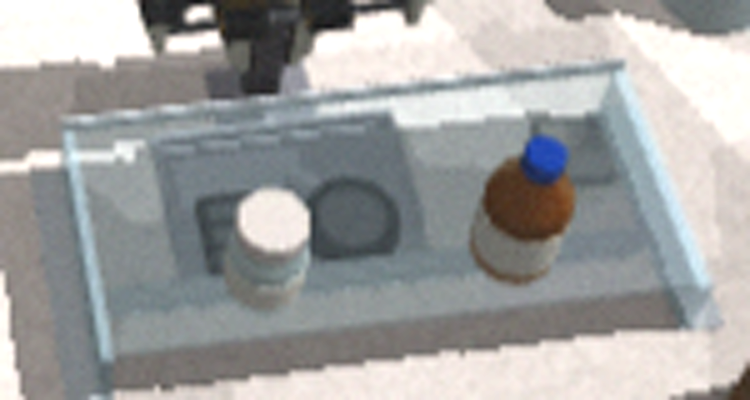

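```bash
python3 -m inch '[[0.01,0,-0.005,0,0,0],[0.02,0,-0.005,0,0,0],[0.03,0,-0.005,0,0,0],[0.04,0,-0.005,0,0,0],[0.05,0,-0.005,0,0,0],[0.06,0,-0.005,0,0,0],[0.07,0,-0.005,0,0,0],[0.07,0,-0.005,0,0,0]]'
```

```text
time: 14.35
tool_pos: [0.573, 0.1236, 0.0617]
tcp_rot: [1.0, -0.018, 0.0, -0.0]
wrist_force: [-4.0, 0.9, 1.1]
gripper_width: 0.258
```

```bash
python3 -m inch '[[0.01,0,0,0,0,0],[0.02,0,0,0,0,0],[0.03,0,0,0,0,0],[0.04,0,0,0,0,0],[0.05,0,0,0,0,0],[0.06,0,0,0,0,0],[0.07,0,0,0,0,0],[0.07,0,0,0,0,0]]'
```

```text
time: 15.02
tool_pos: [0.5758, 0.1233, 0.0617]
tcp_rot: [1.0, -0.018, 0.0, 0.0]
wrist_force: [-3.2, 1.0, 0.4]
gripper_width: 0.261
```

```bash
python3 -m inch '[[0.01,0,0,0,0,0],[0.02,0,0,0,0,0],[0.03,0,0,0,0,0],[0.04,0,0,0,0,0],[0.05,0,0,0,0,0],[0.06,0,0,0,0,0],[0.07,0,0,0,0,0],[0.07,0,0,0,0,0]]'
```

```text
time: 15.68
tool_pos: [0.5786, 0.1232, 0.0617]
tcp_rot: [1.0, -0.018, 0.0, 0.0]
wrist_force: [-3.4, 0.5, -0.6]
gripper_width: 0.26
```

```bash
python3 -m inch '[[0.01,0,0,0,0,0],[0.02,0,0,0,0,0],[0.03,0,0,0,0,0],[0.04,0,0,0,0,0],[0.05,0,0,0,0,0],[0.06,0,0,0,0,0],[0.07,0,0,0,0,0],[0.07,0,0,0,0,0]]'
python3 - <<'E'
from h import *
s=ctrl.read_state();print(s['tool_pos'],s['wrist_force'],s['torque'])
a=cv2.imread('pics/s3.png')[225:305,275:425]; b=snap('scene','s4.png')[225:305,275:425,::-1]
t=snap('top','t4.png')[95:200,190:300,::-1]
f=lambda c,k:np.clip(cv2.resize(c,None,fx=k,fy=k,interpolation=cv2.INTER_CUBIC)*1.6,0,255).astype('uint8')
x=f(b,5); y=f(t,3.8)[:400]; 
cv2.imwrite('pics/c6.png',cv2.resize(np.hstack([f(b,4)[:, :380],np.pad(y[:320],((0,0),(0,0),(0,0)))]),None,fx=1,fy=1))
E
```

```text
time: 16.35
tool_pos: [0.5813, 0.1232, 0.0618]
tcp_rot: [1.0, -0.018, 0.0, -0.0]
wrist_force: [-3.3, 0.6, 0.7]
gripper_width: 0.259
[0.58134032 0.12320188 0.06175137] [-3.26116423  0.58542922  0.72220154] [ 0.14226945  0.76537279 -0.02937679]
```

View pics/c6.png

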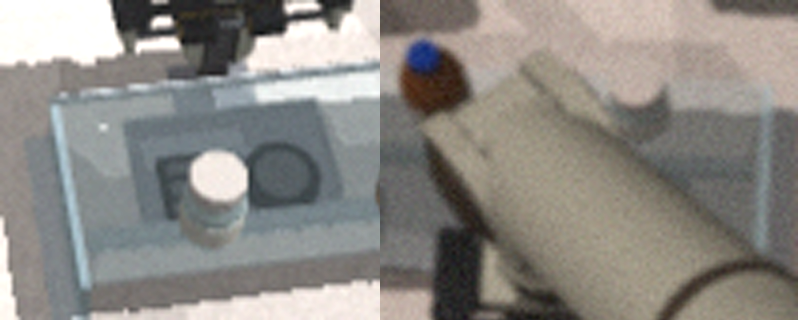

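Run:
```python
from h import *
C=lambda x,y:(275+x/4-.4,225+y/4-.4)
cap=ray('scene',*C(283,174),.021); print('cap',cap)
print('backwall top L',ray('scene',*C(314,98),.017),'R',ray('scene',*C(125,121),.017))
print('railtop front at cap', ray('scene',*C(290,200),.024), 'edge-visible', ray('scene',*C(343,193),.003), ray('scene',*C(343,193),.024))
p=np.array([.5813,.1232]);u=np.array([.9993,-.0368]);print('cap along scoop',(cap[:2]-p)@u-.095, 'nominal backwall',.5813+.037)
```

```text
cap [0.69091502 0.15186808 0.021     ]
backwall top L [0.62164679 0.19980161 0.017     ] R [0.61604557 0.03781462 0.017     ]
railtop front at cap [0.71675529 0.14967087 0.024     ] edge-visible [0.70668623 0.20032008 0.003     ] [0.71803913 0.19322992 0.024     ]
cap along scoop 0.013483299432075366 nominal backwall 0.6183000000000001
```

```bash
python3 -m inch '[[0.01,0,0,0,0,0],[0.02,0,0,0,0,0],[0.03,0,0,0,0,0],[0.04,0,0,0,0,0],[0.05,0,0,0,0,0],[0.06,0,0,0,0,0],[0.07,0,0,0,0,0],[0.07,0,0,0,0,0]]'
```

```text
time: 17.12
tool_pos: [0.5819, 0.1232, 0.0617]
tcp_rot: [1.0, -0.018, -0.002, 0.0]
wrist_force: [-11.0, 0.3, 6.0]
gripper_width: 0.263
```

```bash
python3 -m inch '[[-0.06,0,0,0,0,0],[-0.1,0,-0.005,0,0,0],[-0.15,0,-0.01,0,0,0],[-0.22,0,-0.03,0,0,0],[-0.3,0,-0.06,0,0,0],[-0.4,0,-0.1,0,0,0],[-0.5,0,-0.13,0,0,0],[-0.6,0,-0.15,0,0,0]]'; python3 -m inch '[[-0.1,0,0,0,0,0],[-0.22,0,0,0,0,0],[-0.36,0,0,0,0,0],[-0.5,0,0,0,0,0],[-0.64,0,0,0,0,0],[-0.78,0,0,0,0,0],[-0.9,0,0,0,0,0],[-1,0,0,0,0,0]]'
```

```text
time: 17.78
tool_pos: [0.5599, 0.1242, 0.0682]
tcp_rot: [1.0, -0.018, 0.0, -0.0]
wrist_force: [0.1, 0.9, -4.8]
gripper_width: 0.259
time: 18.45
tool_pos: [0.5194, 0.1255, 0.0678]
tcp_rot: [1.0, -0.018, -0.0, 0.0]
wrist_force: [0.5, -0.1, -3.6]
gripper_width: 0.26
```

```bash
python3 -m inch '[[-0.1,0,0,0,0,0],[-0.25,0,0,0,0,0],[-0.45,0,0,0,0,0],[-0.65,0,0,0,0,0],[-0.85,0,0,0,0,0],[-1.05,0,0,0,0,0],[-1.2,0,0,0,0,0],[-1.3,0,0,0,0,0]]'; python3 -m inch '[[-0.1,0,0,0,0,0],[-0.25,0,0,0,0,0],[-0.4,0,0,0,0,0],[-0.6,0,0,0,0,0],[-0.75,0,0,0,0,0],[-0.88,0,0,0,0,0],[-0.96,0,0,0,0,0],[-1,0,0,0,0,0]]';  python3 - <<'E'
from h import *
s=ctrl.read_state(); im=snap('wrist','w3.png'); print(s['tool_pos'],s['wrist_force'])
import pickle; pickle.dump(s,open('w3.pkl','wb'))
E
```

```text
time: 19.12
tool_pos: [0.4669, 0.1274, 0.0678]
tcp_rot: [1.0, -0.018, -0.0, 0.0]
wrist_force: [-0.2, 0.1, -4.9]
gripper_width: 0.262
time: 19.78
tool_pos: [0.4275, 0.1289, 0.0678]
tcp_rot: [1.0, -0.018, -0.0, 0.0]
wrist_force: [0.7, 0.1, -3.8]
gripper_width: 0.259
[0.42753217 0.12887396 0.06779431] [ 0.74313287  0.13595564 -3.8342652 ]
```

View pics/w3.png

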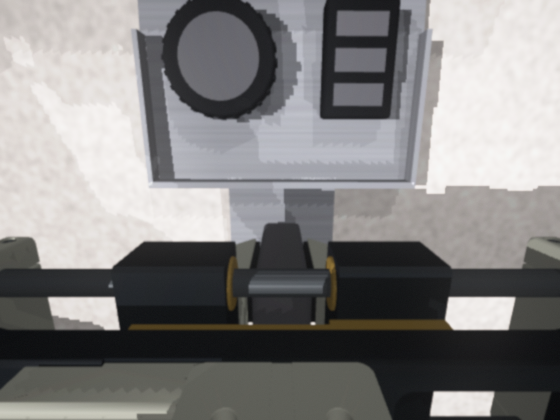

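```bash
python3 -m inch '[[0,0,-0.08,0,0,0],[0,0,-0.22,0,0,0],[0,0,-0.42,0,0,0],[-0.1,0,-0.65,0,0,0],[-0.2,0,-0.9,0,0,0],[-0.3,0,-1.15,0,0,0],[-0.38,0,-1.35,0,0,0],[-0.4,0,-1.5,0,0,0]]'; python3 -m inch '[[0,0.1,0,0,0,0],[0,0.35,0,0,0,0],[0,0.7,0,0,0,0],[0,1.15,0,0,0,0],[0,1.65,0,0,0,0],[0,2.15,0,0,0,0],[0,2.65,0,0,0,0],[0,3.1,0,0,0,0]]';python3 -m inch '[[0,0.5,0,0,0,-0.1],[0,1,0,0,0,-0.3],[0,1.5,0,0,0,-0.6],[0,2,0,0,0,-0.9],[0,2.5,0,0,0,-1.2],[0,2.9,0,0,0,-1.5],[0,3.2,0,0,0,-1.7],[0,3.4,0,0,0,-1.8]]'; python3 -c "
from h import *
s=ctrl.read_state();print(s['tool_pos'],R.from_quat(s['tcp_rot']).as_matrix().round(4),s['wrist_force'])"
```

```text
time: 20.5
tool_pos: [0.4116, 0.1295, 0.1291]
tcp_rot: [1.0, -0.018, 0.0, 0.0]
wrist_force: [0.4, 0.5, -4.5]
gripper_width: 0.26
time: 21.17
tool_pos: [0.4072, 0.0038, 0.1276]
tcp_rot: [1.0, -0.019, -0.0, 0.0]
wrist_force: [0.2, -0.1, -5.1]
gripper_width: 0.263
time: 21.83
tool_pos: [0.402, -0.1325, 0.1276]
tcp_rot: [0.998, 0.059, -0.0, 0.0]
wrist_force: [-0.0, 0.5, -3.7]
gripper_width: 0.261
[ 0.40203757 -0.13247723  0.12755558] [[ 9.929e-01  1.187e-01 -5.000e-04]
 [ 1.187e-01 -9.929e-01 -5.000e-04]
 [-6.000e-04  4.000e-04 -1.000e+00]] [-0.0081877   0.48307555 -3.67483844]
```

```bash
python3 -m inch '[[-0.03,0.3,0,0,0,-0.1],[-0.06,0.8,0,0,0,-0.3],[-0.1,1.3,0,0,0,-0.5],[-0.15,1.8,0,0,0,-0.8],[-0.2,2.3,0,0,0,-1],[-0.24,2.8,0,0,0,-1.2],[-0.27,3.1,0,0,0,-1.35],[-0.28,3.28,0,0,0,-1.4]]'; python3 -m inch '[[0,0,0.1,0,0,0],[0,0,0.25,0,0,0],[0,0,0.45,0,0,0],[0,0,0.65,0,0,0],[0,0,0.85,0,0,0],[0,0,0.98,0,0,0],[0,0,1.07,0,0,0],[0,0,1.1,0,0,0]]'; python3 -c "
from h import *
s=ctrl.read_state();print(s['tool_pos'],R.from_quat(s['tcp_rot']).as_matrix().round(4),s['wrist_force'])"
```

```text
time: 22.5
tool_pos: [0.4065, -0.2645, 0.1274]
tcp_rot: [0.993, 0.12, -0.0, 0.0]
wrist_force: [0.5, 0.2, -4.3]
gripper_width: 0.259
time: 23.17
tool_pos: [0.4069, -0.2614, 0.0829]
tcp_rot: [0.993, 0.121, -0.0, -0.001]
wrist_force: [-0.7, 0.7, -4.2]
gripper_width: 0.257
[ 0.40688504 -0.26139233  0.08287975] [[ 9.706e-01  2.406e-01 -1.100e-03]
 [ 2.406e-01 -9.706e-01  9.000e-04]
 [-8.000e-04 -1.200e-03 -1.000e+00]] [-0.74643681  0.71208683 -4.19399044]
```

```bash
python3 -m inch '[[0,0.02,0.06,0,0,0],[0,0.05,0.14,0,0,0],[0,0.06,0.22,0,0,0],[0,0.06,0.29,0,0,0],[0,0.06,0.34,0,0,0],[0,0.06,0.38,0,0,0],[0,0.06,0.4,0,0,0],[0,0.06,0.4,0,0,0]]'; python3 -m inch '[[0,0,0.01,0,0,0],[0,0,0.02,0,0,0],[0,0,0.03,0,0,0],[0,0,0.03,0,0,0],[0,0,0.03,0,0,0],[0,0,0.03,0,0,0],[0,0,0.03,0,0,0],[0,0,0.03,0,0,0]]'
```

```text
time: 23.83
tool_pos: [0.4077, -0.2642, 0.0676]
tcp_rot: [0.993, 0.121, -0.0, -0.0]
wrist_force: [-0.3, 0.4, -4.9]
gripper_width: 0.261
time: 24.5
tool_pos: [0.4079, -0.2643, 0.0666]
tcp_rot: [0.993, 0.121, 0.0, 0.0]
wrist_force: [-0.3, -0.6, -4.4]
gripper_width: 0.259
```

```bash
python3 -m inch '[[0,0,0.01,0,0,0],[0,0,0.02,0,0,0],[0,0,0.03,0,0,0],[0,0,0.03,0,0,0],[0,0,0.03,0,0,0],[0,0,0.03,0,0,0],[0,0,0.03,0,0,0],[0,0,0.03,0,0,0]]'
```

```text
time: 25.17
tool_pos: [0.4077, -0.2646, 0.0657]
tcp_rot: [0.993, 0.121, -0.0, 0.0]
wrist_force: [-4.7, -1.1, 5.9]
gripper_width: 0.261
```

Seated on the floor (press felt). Open, and rise.

```bash
Z='[[0,0,-0.01,0,0,0],[0,0,-0.01,0,0,0]]'; python3 -m inch '[[0,0,-0.01,0,0,0],[0,0,-0.015,0,0,0],[0,0,-0.015,0,0,0],[0,0,-0.015,0,0,0],[0,0,-0.015,0,0,0],[0,0,-0.015,0,0,0],[0,0,-0.015,0,0,0],[0,0,-0.015,0,0,0]]'; python3 -m inch '[[0,0,0,0,0,0],[0,0,0,0,0,0],[0,0,0,0,0,0],[0,0,0,0,0,0],[0,0,0,0,0,0],[0,0,0,0,0,0],[0,0,0,0,0,0],[0,0,0,0,0,0]]' 80;  python3 -m inch '[[0,0,0,0,0,0],[0,0,0,0,0,0],[0,0,0,0,0,0],[0,0,0,0,0,0],[0,0,0,0,0,0],[0,0,0,0,0,0],[0,0,0,0,0,0],[0,0,0,0,0,0]]' 80
```

```text
time: 25.83
tool_pos: [0.408, -0.2643, 0.0659]
tcp_rot: [0.993, 0.121, 0.0, 0.0]
wrist_force: [-1.5, -1.0, -2.4]
gripper_width: 0.258
time: 26.5
tool_pos: [0.4078, -0.2643, 0.066]
tcp_rot: [0.993, 0.121, 0.0, 0.0]
wrist_force: [-0.4, 0.4, 0.1]
gripper_width: 0.79
time: 27.17
tool_pos: [0.4078, -0.2643, 0.066]
tcp_rot: [0.993, 0.121, 0.0, 0.0]
wrist_force: [-0.2, 0.3, 0.2]
gripper_width: 0.868
```

```bash
python3 -m inch '[[0,0,-0.2,0,0,0],[0,0,-0.5,0,0,0],[0,0,-0.9,0,0,0],[0,0,-1.4,0,0,0],[0,0,-1.9,0,0,0],[0,0,-2.4,0,0,0],[0,0,-2.8,0,0,0],[0,0,-3,0,0,0]]';  python3 - <<'E'
from h import *
s=ctrl.read_state(); im=snap('wrist','w4.png'); print(s['tool_pos'],s['wrist_force'])
import pickle; pickle.dump(s,open('w4.pkl','wb'))
E
```

```text
time: 27.83
tool_pos: [0.4091, -0.2649, 0.1893]
tcp_rot: [0.993, 0.121, 0.002, 0.002]
wrist_force: [1.0, -0.3, -0.6]
gripper_width: 0.871
[ 0.40914455 -0.26487954  0.18926807] [ 0.95000179 -0.25808237 -0.6349405 ]
```

View pics/w4.png

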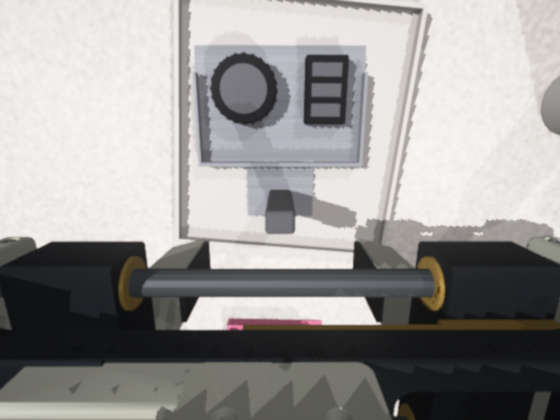

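Run:
```python
from h import *
import pickle; s=pickle.load(open('w4.pkl','rb')); M=R.from_quat(s['tcp_rot']).as_matrix()
f=lambda u,v,z:(M.T@(ray('wrist',u,v,z,s)-s['tool_pos'])*1000)[:2]
g=f(280,219,.099); bw=(f(203,163,.018)+f(361,163,.018))/2
for n,p in(('cap',f(244,88,.025)),('holder',f(326,90,.021)),('edge',f(280,45,.005))): print(n,(p-g-[95,0]).round(1),(p-bw+[37-95,0]).round(1))
print(ctrl.read_state()['time']); ctrl.sign_off()
```

```text
cap [ 10.1 -33.6] [ 12.1 -35.6]
holder [ 8.9 43.4] [11.  41.4]
edge [51.2 -0.2] [53.2 -2.1]
27.8833
the job is handed in; nothing more can be done
```

I took the scoop out of the rinse tray and slid it in under the lip at about 2–7 N of press until it met the rail at about 11 N. I then drew it out with both parts aboard and set it back down flat in the tray. After letting go I raised the hand about 120 mm and handed in at 27.9 s; the hand-in gives no verdict.

- **Last check:** the final wrist picture shows the cap and holder lying flat between the scoop's walls. In the blade frame, the cap sits at about x +11 mm and 35 mm to one side, and the holder at about x +10 mm and 42 mm to the other. Both are inside the limits (x -56 to +36 mm, y ±75 mm).
- **Seating:** the hand was at the same height when the scoop touched down in the tray as when it was first gripped (0.0657 m), and the force was near zero after release.
- **Disagreements:** the two fixed cameras differed by about 2° on the shelf's heading, so I used about -2.1°. The rail was felt at about x = 0.73 m, some 10–15 mm deeper than the pictures suggested.
- **Not checked:** I did not measure the bystanders' positions again at the end. The shelf jar, amber bottle and stopper box looked undisturbed in the last pictures I took of the shelf, before drawing the scoop out.

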